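# Click the gas canister home in the portable stove and close its lid

## Robot

A 6-joint arm with a two-finger parallel gripper is mounted at the origin on a cart in front of the work surface, level with it; the furniture and walls round the work are solid. World frame = base frame: x ahead of the robot, y to its left, z up, the work surface at z = 0. Lengths are in mm, angles in rad, forces in N, time in s.
With the tool pointing down it reaches from about 150 to 775 mm from the base axis. Payload 6.1 kg.
Tool frame: the origin (TCP) lies midway between the tips of the shut fingers; the grasp point (between the pads) lies 19 mm behind it; z points along the fingers, y is the line along which they close (so a half turn about z gives the same grasp; the last joint's range is limited). The gripper opens to 85 mm and grips with 20 to 120 N. Pads are 22 mm wide; open, the fingers measure 114 mm over their backs; the gripper's body (76 mm by 85 mm) begins 54 mm behind the grasp point. The pads swing forward as they close: fully open they stand 13 mm farther back than shut.
Start: joints at [-1.124, 0.126, -0.04, 1.405, 0, 1.571], TCP at [226.834, -473.449, 231.295] pointing down, gripper open.
Joint ranges: [-2.72, 2.72], [-0.95, 1.95], [-1.27, 1.35], [-1.78, 2.02], [-1.46, 1.47], [-3.14, 3.14]. Speed limits (rad/s): [2.39, 2.39, 3.01, 3.14, 3.14, 3.14].

## Interface

Orientations are given as a rotation vector (axis times angle).
In Python, from rig import get_obs, read_camera, camera_model, sign_off gives the robot as it stands. The module is installed in compiled form; this text tells all that it offers.
- The arm moves only by the tool apply_moves, never from a script. Its argument "series" is a list of rows, each an object with "claw": the opening, from 0 (shut) to 1 (fully open); "dp": the shift along the tool's x, y, z scaled (see below), a list of three; "rot": the turn, a rotation vector about the tool's x, y, z scaled (see below), a list of three. A call has 1 to 12 rows; each row shifts and turns the commanded pose from where the row before left it, along the tool's axes as they then stand; what a row does not reach is not made up. The controller multiplies each number of a shift by 0.04 m and each number of a turn by 6 degrees. A row lasts 1/12 s, in which the tool goes at most 41.7 mm and 7.16 degrees, less where a joint would pass 70% of its speed; a pose out of reach is approached as far as the arm can. A call with a number of a shift or a turn outside -1 to 1 is refused whole. A call with a gripper value outside its range is refused whole. The fingers move at their own pace and stop on an object; the grip force is fixed at half the most. Time passes only in rows, so rows that do not move let the fingers close. It gives the time, the measured TCP pose, the force, the opening and the grip force at its end, in the units of the state.
- get_obs(): the state, without advancing time (a new reading comes with each control period).
- read_camera(name): name is "side" or "top" or "wrist"; returns (picture, depth): 480x640x3 uint8, red, green, blue; 480x640 float32, mm along the optical axis (not along the pixel's ray), 0 where there is no reading.
- camera_model(name): a dict with "fx", "fy", "cx", "cy" (pixels), "R" (3x3) and "t" (3): a world point X has camera coordinates R X + t; the wrist camera has in their place "tool_from_camera" (4x4, takes a point from camera to tool coordinates, whose origin is the TCP and whose axes are the flange's). Camera axes: x right, y down, z forward; pixel columns grow to the right and rows downward; lengths in mm; the calibration is good to about 2 mm. The wrist camera is an equidistant fisheye: a pixel r from the principal point sees the ray r / f radians off the axis. A picture is of the moment at which its call begins: read the wrist's pose just before it. camera_model takes no time and is no camera call.
- sign_off(): hands the job in; it is judged then, once.
The state is a dict: "clock": time; "qpos": joint angles; "joint_velocities": joint speeds; "joint_efforts": joint torques, N m; "tcp_pos": TCP position; "eef_rot": TCP orientation; "contact_force": force on the tool from outside, world axes, zero at the start; "torque": the same for the moment, N m; "finger_gap": finger opening in mm; "finger_force": force on a finger pad.
Only numpy, scipy, OpenCV 4.12 (cv2) and the standard library are available. Lean on these libraries where they do the work, as an engineer would, in place of code of your own. Each camera call takes 0.05 s, during which the arm holds its last target. There are 200 camera calls.

## Task

The gas canister lies loose in the open side compartment of the portable stove. Slide it forward along its cradle, nozzle first, until the spring catch clicks and holds it - firmly, but do not ram it against the valve - and then swing the compartment lid over and shut it flat. Leave the things standing round the stove where they are.

Things in the scene. Friction and masses are not known exactly. Their poses are not given: they have to be found in the camera images.
- stove: fixed dark grey portable gas stove, 280 (x) x 260 (y) x 77 mm high, trivet to z 105 mm; origin under its centre, +x to its back. Canister compartment along its right (-y) side, open above when the lid is up: y -124 to -43, walls to z 76, back wall inside at x +134. Cradle holds the canister's axis at y -84.5, z 50. Its front 85 mm (x below -55) is under a fixed hood 93 mm high
- canister: loose gas canister lying in the cradle, white with a blue band, 66 mm diameter, 135 mm long, 0.2 to 0.4 kg. Origin in the centre of its flat tail face; its +x points out of the tail, nozzle 135 mm to -x; free to roll about x. Slides at under 2 N; passing the catch takes about 10 N (7 to 14) over 11 mm, then it jumps the last 5 mm to a rigid stop. Pressing it with over 30 N does damage
- valve_pin (a joint): spring pin that the nozzle pushes in, hidden under the hood: 0 free, about 0.004 with the canister held by the catch, 0.0065 with it pressed against the stop (m); 2 to 4 N
- catch (a joint): spring tooth on the valve head, over the canister's neck, hidden under the hood: 0 down, 0.005 while the neck flange passes under it, back to 0 when it has clicked behind the flange (m). It then holds the canister with its tail face at stove x between +19 and +53 mm: the valve head can be set to different canisters, and how it is set cannot be seen
- lid (a joint): compartment lid, a dark sheet 189 mm long (along x), 88 mm wide, bent down along both long sides (outer bend 72 mm from the hinge): 0 shut flat, grows as it opens, starts at 1.8 to 1.98, limit 2.02 (rad): leans over the burner, edge up to 165 mm above the worktop, 20 to 35 mm inboard of the hinge. Stiff hinge, 0.07 N m: stays where left. Shut, its flat top is 93 mm above the worktop
- lid_hinge (a point): middle of the lid's hinge line (along the stove's x), at stove x +41.5, y -40, z 76 mm
- lid_edge (a point): middle of the lid's free edge, 88 mm from the hinge line; y -128, z 74 mm in the stove's frame when shut
- mug: white mug with a handle, 92 mm diameter, 95 mm high, left of the stove; origin under its centre; a bystander
- mustard: yellow squeeze bottle, 61 mm diameter, 194 mm high; origin under its centre; a bystander
- timer: red and white kitchen timer, 66 mm diameter, 54 mm high; origin under its centre; a bystander
- lemon: lemon, 83 x 58 x 58 mm; origin under its centre; a bystander
- garlic: garlic bulb, 53 mm; origin under its centre; a bystander
- canister_cap: red plastic cap off the canister, 42 mm diameter, 22 mm high; origin under its centre; a bystander
- bread_bin: fixed steel bread bin, 430 mm wide, behind left of the work, with trays and a lidded pan on it to 460 mm above the worktop; origin under its centre; the pan's rim juts out to 0.21 m in front of the origin and 0.3 m to its right: keep the arm clear of it

How it is judged (in metres and radians):
On the way:
1. the canister is pushed home: pin pressed in, catch dropped behind its flange, while the lid is still open (value of joint valve_pin above 0.003 m and value of joint catch below 0.0018 m and x of canister in the frame of stove below 0.056 m and value of joint lid above 1 rad), for 0.2 s.
At the end, for the whole second after the job is handed in: the canister is held home by the catch (valve pin pressed in more than 3 mm, catch tooth back within 1.8 mm of fully down) and at rest, and the lid is shut to within 0.06 rad (value of joint valve_pin above 0.003 m and value of joint catch below 0.0018 m and x of canister in the frame of stove below 0.056 m and value of joint lid below 0.06 rad and linear speed of canister below 0.01 m/s); the robot touches nothing.
It fails at once if the canister is rammed: the fingers press it with more than 30 N (contact force between the fingers and canister above 30 N).
It fails at once if a thing standing round the stove is moved more than 30 mm (distance of any of mug, mustard, timer, lemon, garlic, canister_cap from where it was at the start of the episode above 0.03 m).
It also fails if it takes over 58 s, if anything falls off the work surface, if the arm or the gripper's body presses on something with over 40 N, if the wrist force passes 120 N, or if a joint passes its speed limit or range.

## Working session

There is one attempt and no reset: what is moved stays moved. The work goes in short steps, Python scripts to look and compute and a tool call to move; the robot and the scene stay as the last step left them, time stands still between calls to the robot, and variables do not carry over. Pictures are saved under pics/ and viewed, at most 10 in all, crops included, and the job is handed in when it is done.

Besides the shell and the picture viewer there is one more tool, called after "Emit:" by a JSON object that holds its "name" and its "arguments", one argument or row to a line. apply_moves: Moves the arm, as the interface text tells. Shifts and turns lie within -1 to 1; 1 stands for 0.04 m of shift or 6 degrees of turn. Its arguments: {"type":"object","properties":{"series":{"type":"array"}},"required":["series"]}

```bash
mkdir -p pics
cat > h.py <<'E'
import numpy as np, cv2
from rig import get_obs, read_camera, camera_model
from scipy.spatial.transform import Rotation as Ro
def cloud(name):
    im,d=read_camera(name); m=camera_model(name)
    v,u=np.mgrid[:480,:640]
    P=np.stack([(u-m['cx'])/m['fx']*d,(v-m['cy'])/m['fy']*d,d],-1)
    W=(P-np.array(m['t']))@np.array(m['R'])
    W[d==0]=np.nan
    return im,d,W
E
python3 - <<'E'
from h import *
for n in('top','side'):
    im,d,W=cloud(n); np.savez(n+'0.npz',im=im,d=d,W=W); cv2.imwrite(f'pics/{n}0.png',im[:,:,::-1])
    m=camera_model(n); print(n,m['fx'],-np.array(m['R']).T@m['t'],np.round(m['R'],2).tolist())
o=get_obs(); print(o); print(camera_model('wrist'))
E
```

```text
top 470.36418444113286 [ 469.2310019    33.29388659 1277.49400799] [[0.01, -1.0, 0.02], [-1.0, -0.02, -0.09], [0.09, -0.02, -1.0]]
side 503.91164045591654 [184.3412577  855.12195986 713.42638715] [[-0.91, -0.42, -0.0], [-0.24, 0.52, -0.82], [0.34, -0.74, -0.58]]
{'clock': 0.1, 'qpos': array([-1.12398002e+00,  1.26318845e-01, -4.04749893e-02,  1.40539945e+00,
       -1.99188404e-05,  1.57080351e+00]), 'joint_velocities': array([-0.00045317, -0.00043847,  0.00209852,  0.0008997 , -0.00189543,
       -0.00126754]), 'joint_efforts': array([ 2.79581682e-04, -4.36907995e+01,  3.53603053e+01,  1.37178061e-02,
       -6.35147376e-05,  1.51034236e-06]), 'tcp_pos': array([ 226.69211162, -473.14196231,  230.62143677]), 'eef_rot': array([-3.06219624e+00, -6.95721725e-01,  5.16459974e-04]), 'contact_force': array([ 1.20181915,  0.88940556, -0.34970222]), 'torque': array([-0.00084007,  0.00092004,  0.00694719]), 'finger_force': 0.0, 'finger_gap': 85.60667510126355}
{'fx': 371.64829954431775, 'fy': 371.64829954431775, 'cx': 318.0246706532473, 'cy': 239.70811967795117, 'tool_from_camera': array([[-7.37008204e-05, -9.46641080e-01, -3.22289716e-01,
         8.31802800e+01],
       [ 9.99999867e-01,  9.47687070e-05, -5.07036849e-04,
         1.37503034e+00],
       [ 5.10524890e-04, -3.22289710e-01,  9.46640947e-01,
        -1.42110749e+02],
       [ 0.00000000e+00,  0.00000000e+00,  0.00000000e+00,
         1.00000000e+00]])}
```

View pics/top0.png

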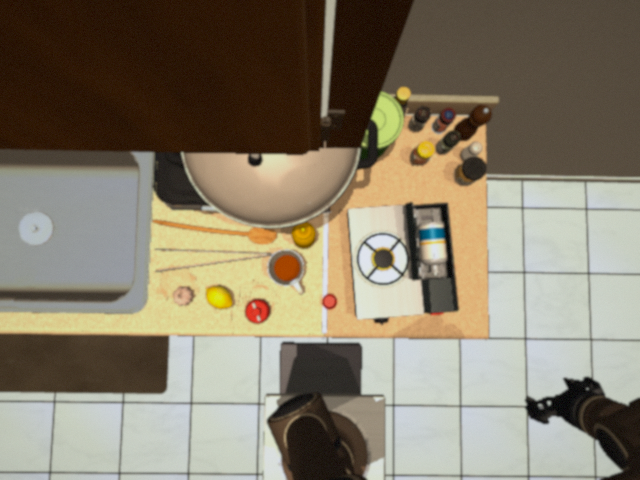

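View pics/side0.png

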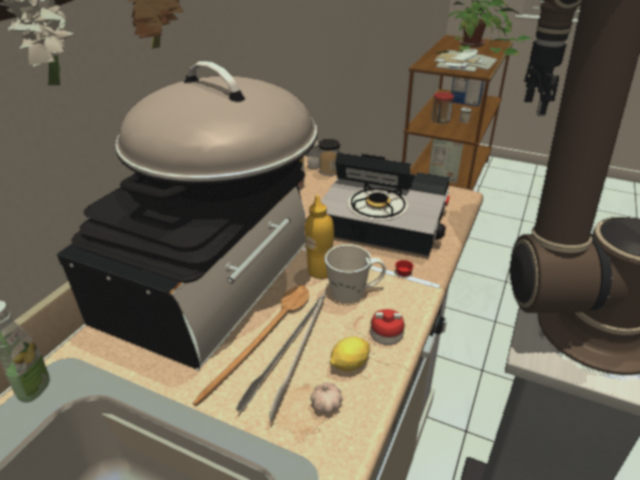

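The top view shows the stove at about columns 348–457 and rows 205–318. The canister is at (432,242), nozzle toward the robot, with the hood at (440,295) and the open lid near column 410. Next I'll measure the stove frame.

Run:
```python
from h import *
f=np.load('top0.npz'); im,W=f['im'],f['W']
z=W[...,2]; roi=np.zeros(z.shape,bool); roi[195:330,340:470]=1
print('table z',np.nanmedian(z[325:332,350:440]), np.nanmedian(z[220:300,470:482]))
np.set_printoptions(linewidth=250,suppress=True)
print(np.round(z[200:326:6,342:468:5]).astype(int))
# stove body cream top
m=roi&(z>55)&(z<200)
c,_=cv2.findContours(m.astype(np.uint8),cv2.RETR_EXTERNAL,cv2.CHAIN_APPROX_NONE)
c=max(c,key=cv2.contourArea)[:,0]; P=W[c[:,1],c[:,0],:2]; P=P[np.isfinite(P).all(1)]
r=cv2.minAreaRect(P.astype(np.float32)); print(r, cv2.boxPoints(r))
hs=cv2.cvtColor(im,cv2.COLOR_RGB2HSV)
b=roi&(hs[...,0]>90)&(hs[...,0]<115)&(hs[...,1]>120)&(z>40); print('blue',b.sum(),W[b].mean(0),np.percentile(W[b],[2,98],axis=0))
w=roi&(hs[...,1]<60)&(hs[...,2]>140); w[:,:415]=0
v,u=np.nonzero(w); print('white',w.sum(),u.min(),u.max(),v.min(),v.max())
cv2.imwrite('pics/top_c.png',cv2.resize(im[195:330,335:475,::-1],None,fx=4.4,fy=4.4,interpolation=cv2.INTER_CUBIC))
```

```text
table z 0.11833433783701336 -0.19817320761246365
[[                  -4                    3                    4                   -6                   -1                   -1                    1                    0                    0                    1                    1
                    -2                    4                   -4                   -2                    0                    1                   -2                    1                    2                   -4                   -2
                    -4                    1                    0                    0]
 [                  -2                   -4                   -4                    3                    4                    2                   -1                   78                   77                   81                   76
                    73                   76                  146                  162                   68                   65                   58                   50                   38                   39                   76
                     0          
[... 10297 characters left out ...]
       -3                   -3                    1                   -1                    1                   -1                    1                    1                   -4
                     7                    3                    1                    1]]
((501.10308837890625, -193.32945251464844), (304.4809875488281, 263.3834533691406), 5.282904624938965) [[ 337.38397  -76.21444]
 [ 361.63458 -338.4791 ]
 [ 664.8222  -310.44446]
 [ 640.5716   -48.17981]]
blue 229 [ 577.41699283 -268.58287179   75.01739696] [[ 565.56296646 -310.4623686    46.53005814]
 [ 589.32343014 -240.98137721   86.29051711]]
white 1124 415 445 210 314<stdin>:6: RuntimeWarning: invalid value encountered in cast
```

View pics/top_c.png

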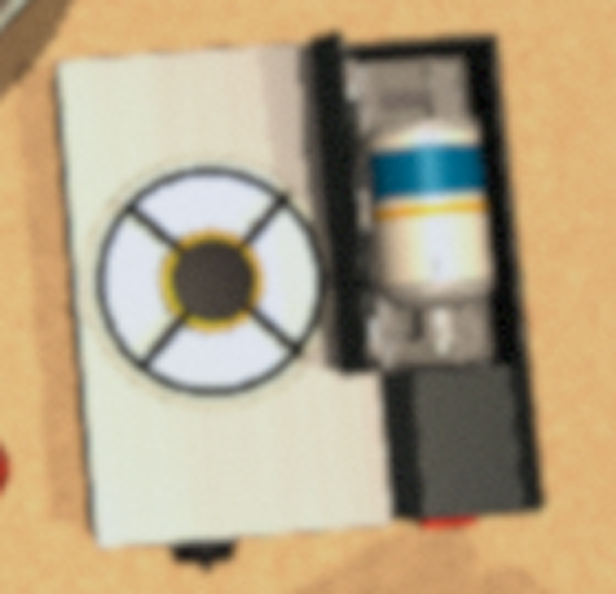

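The crop shows the lid open over the left of the compartment (crop column ~330), the canister with its blue band towards the tail at crop (425,170), and the nozzle at (440,330). The knob on the front inflates my box, so I'll fit lines to the edges instead.

```bash
cat >> h.py <<'E'
def fit(P,n=6):
    P=np.array(P); P=P[np.isfinite(P).all(1)]
    for _ in range(n):
        vx,vy,x0,y0=cv2.fitLine(P[:,:2].astype(np.float32),cv2.DIST_HUBER,0,.01,.01).ravel()
        r=abs((P[:,0]-x0)*vy-(P[:,1]-y0)*vx); P=P[r<max(2.5*np.median(r),2)]
    return np.array([vx,vy]),np.array([x0,y0]),np.median(r)
E
python3 - <<'E'
from h import *
f=np.load('top0.npz'); W=f['W']; m=camera_model('top'); C=-np.array(m['R']).T@m['t']; R=np.array(m['R'])
z=W[...,2]
def ray(u,v,h):
    d=R.T@np.array([(u-m['cx'])/m['fx'],(v-m['cy'])/m['fy'],1]); return C+d*(h-C[2])/d[2]
L=[];Rr=[];B=[];F=[]
for v in range(212,308):
    k=np.nonzero((z[v,340:470]>68))[0]+340
    L.append(ray(k[0]-.5,v,76))
    if v<272: Rr.append(ray(k[-1]+.5,v,76))
for u in range(354,402):
    k=np.nonzero((z[195:330,u]>68)&(z[195:330,u]<86))[0]+195
    B.append(ray(u,k[0]-.5,76)); F.append(ray(u,k[-1]+.5,76)) if not 370<u<392 else 0
for n,p in zip('LRBF',(L,Rr,B,F)):
    d,c,r=fit(p); print(n,d,np.degrees(np.arctan(d[1]/d[0])),np.degrees(np.arctan(d[0]/d[1])),c,r)
E
```

```text
L [0.99593806 0.09004088] 5.165959 84.83404 [506.97327  -60.498062] 0.6121353373174854
R [0.9957328  0.09228323] 5.294973 84.705025 [ 556.951   -318.37238] 0.6352753624633343
B [ 0.09465565 -0.9955101 ] -84.5685 -5.4315 [ 648.22266 -136.88873] 0.6392027092005327
F [ 0.09088732 -0.9958612 ] -84.78534 -5.2146554 [ 361.93    -116.50888] 0.5139457378700838
```

```bash
cat >> h.py <<'E'
YAW=np.radians(5.25); A=np.array([[np.cos(YAW),np.sin(YAW),0],[-np.sin(YAW),np.cos(YAW),0],[0,0,1]])
O=np.array([511.0,-191.3,0])
def S(P): return (P-O)@A.T      # world -> stove
def Wd(p): return np.array(p)@A+O
E
python3 - <<'E'
from h import *
np.set_printoptions(suppress=True,precision=1)
for n in('top','side'):
    f=np.load(n+'0.npz'); W=f['W']; P=S(W.reshape(-1,3)).reshape(W.shape); z=P[...,2]
    x,y=P[...,0],P[...,1]
    m=(z>66)&(z<90)&(y<-62)&(y>-107)&(x>-50)&(x<128)
    if m.any(): print(n,'can x pct',np.percentile(x[m],[0,1,3,50,97,99,100]),'y',y[m].mean(),m.sum(), 'ztop',np.percentile(z[m],95))
    l=(z>120)&(z<175)&(y<40)&(y>-60)&(abs(x)<150); print(n,'lid',l.sum(),np.percentile(P[l],[2,50,98],axis=0))
    t=l&(z>np.percentile(z[l],75)); print(' edge',P[t].mean(0))
    b=(z>30)&(x>150)&(x<330)&(y<-30)&(y>-200); print('bottles',b.sum(),np.percentile(P[b],[0,2,98,100],axis=0) if b.any() else '')
    b2=(z>40)&(x>142)&(x<260)&(y<-30)&(y>-200); print('bottles<260',b2.sum(), P[b2].max(0) if b2.any() else '', P[b2].min(0) if b2.any() else '')
E
```

```text
top can x pct [-40.1 -18.8 -15.5  35.3  86.2  88.3  90.4] y -83.07182590576018 746 ztop 84.96276256897929
top lid 640 [[-49.2 -19.8 137.6]
 [ 40.4 -12.6 152.4]
 [130.9  -5.7 168.8]]
 edge [ 41.8 -17.4 162.9]
bottles 1157 [[ 188.5 -200.    30.2]
 [ 192.5 -199.1   32.6]
 [ 316.6  -58.8  107.4]
 [ 330.   -57.2  147.6]]
bottles<260 425 [259.8 -62.4 103.3] [ 188.5 -200.    40.3]
side lid 1285 [[-49.1 -18.6 121.2]
 [ 39.5  -8.8 144.1]
 [133.   -2.4 165.1]]
 edge [ 40.5 -14.9 158.4]
bottles 500 [[ 190.4 -199.9   30.5]
 [ 194.1 -199.3   31.2]
 [ 282.9  -77.9   93.4]
 [ 289.6  -69.5   95.3]]
bottles<260 388 [259.4 -37.9  95.3] [ 143.1 -199.8   40.1]
```

```bash
cat >> h.py <<'E'
def st():
    o=get_obs(); r=Ro.from_rotvec(o['eef_rot']); G=Ro.from_matrix(np.column_stack([A[0],-A[1],-A[2]]))
    e=(r.inv()*G).as_rotvec(degrees=True)
    np.set_printoptions(suppress=True,precision=2)
    print('t',round(o['clock'],2),'stove tcp',S(o['tcp_pos']),'rot left deg/6',e/6,'F stove',A@o['contact_force'],'q',o['qpos'],'gap',o['finger_gap'])
E
python3 -c "
from h import *
st(); print(Wd([111,-84.5,0]))"
```

```text
t 0.1 stove tcp [-308.9  -254.64  230.62] rot left deg/6 [-0.01  0.    3.39] F stove [ 1.28  0.78 -0.35] q [-1.12  0.13 -0.04  1.41 -0.    1.57] gap 85.60667510126355
[ 629.27 -265.29    0.  ]
```

Emit:
{"name": "apply_moves", "arguments": {
  "series": [
    {"claw":0,"dp":[0,0,0],"rot":[0,0,0.85]},
    {"claw":0,"dp":[0,0,0],"rot":[0,0,0.85]},
    {"claw":0,"dp":[0,0,0],"rot":[0,0,0.85]},
    {"claw":0,"dp":[0,0,0],"rot":[0,0,0.84]},
    {"claw":0,"dp":[0.5,-0.2,0],"rot":[0,0,0]},
    {"claw":0,"dp":[0.5,-0.2,0],"rot":[0,0,0]},
    {"claw":0,"dp":[0.5,-0.2,0],"rot":[0,0,0]},
    {"claw":0,"dp":[0.5,-0.2,0],"rot":[0,0,0]},
    {"claw":0,"dp":[0.5,-0.2,0],"rot":[0,0,0]},
    {"claw":0,"dp":[0.5,-0.2,0],"rot":[0,0,0]},
    {"claw":0,"dp":[0.5,-0.2,0],"rot":[0,0,0]},
    {"claw":0,"dp":[0.5,-0.2,0],"rot":[0,0,0]}
  ]
}}

```text
clock: 1.1
tcp_pos: [381.0, -394.3, 230.9]
eef_rot: [-3.138, -0.144, 0.001]
contact_force: [0.2, -0.0, -0.4]
finger_gap: -0.1
finger_force: 0.0
```

```bash
python3 -c "
from h import *
st()"
```

```text
t 1.1 stove tcp [-148.01 -190.26  230.86] rot left deg/6 [-0.01  0.01  0.  ] F stove [ 0.2  -0.06 -0.44] q [-0.8   0.17  0.01  1.41 -0.    2.25] gap -0.10796959095815893
```

Emit:
{"name": "apply_moves", "arguments": {
  "series": [
    {"claw":0,"dp":[0.54,-0.22,0],"rot":[0,0,0]},
    {"claw":0,"dp":[0.54,-0.22,0],"rot":[0,0,0]},
    {"claw":0,"dp":[0.54,-0.22,0],"rot":[0,0,0]},
    {"claw":0,"dp":[0.54,-0.22,0],"rot":[0,0,0]},
    {"claw":0,"dp":[0.54,-0.22,0],"rot":[0,0,0]},
    {"claw":0,"dp":[0.54,-0.22,0],"rot":[0,0,0]},
    {"claw":0,"dp":[0.54,-0.22,0],"rot":[0,0,0]},
    {"claw":0,"dp":[0.54,-0.22,0],"rot":[0,0,0]},
    {"claw":0,"dp":[0.54,-0.22,0],"rot":[0,0,0]},
    {"claw":0,"dp":[0.54,-0.22,0],"rot":[0,0,0]},
    {"claw":0,"dp":[0.54,-0.22,0],"rot":[0,0,0]},
    {"claw":0,"dp":[0.54,-0.22,0],"rot":[0,0,0]}
  ]
}}

```text
clock: 2.1
tcp_pos: [629.5, -265.4, 230.6]
eef_rot: [-3.138, -0.144, 0.002]
contact_force: [-0.9, 0.1, 0.9]
finger_gap: -0.2
finger_force: 0.0
```

Run:
```python
from h import *
st(); o=get_obs()
im,d=read_camera('wrist'); m=camera_model('wrist'); T=m['tool_from_camera']
v,u=np.mgrid[:480,:640]; a=(u-m['cx'])/m['fx']; b=(v-m['cy'])/m['fy']; r=np.hypot(a,b)+1e-9
# depth along axis
P=np.stack([a/r*np.tan(r)*d,b/r*np.tan(r)*d,d],-1); P[(d==0)|(r>1.3)]=np.nan
Q=P@T[:3,:3].T+T[:3,3]; W=Q@Ro.from_rotvec(o['eef_rot']).as_matrix().T+o['tcp_pos']; p=S(W)
x,y,z=p[...,0],p[...,1],p[...,2]
mm=(z>70)&(z<90)&(y<-72)&(y>-97)&(x>-50)&(x<125); print('can top x',np.percentile(x[mm],[1,50,98,99.5]),mm.sum())
mm=(z>30)&(z<60)&(y<-65)&(y>-105)&(x>60)&(x<110); print('tail face',np.median(x[mm]) if mm.any() else 0,mm.sum())
hs=cv2.cvtColor(im,cv2.COLOR_RGB2HSV); bl=(hs[...,0]>90)&(hs[...,0]<115)&(hs[...,1]>120)&(z>50)&(z<95); print('blue',np.percentile(p[bl],[2,50,98],axis=0))
mm=(z>70)&(z<82)&(x>130)&(x<160)&(y<-40)&(y>-128); print('back wall x',np.percentile(x[mm],[2,50,98]),mm.sum())
mm=(z>70)&(z<82)&(x>-40)&(x<130)&(y<-118)&(y>-150); print('right wall y',np.percentile(y[mm],[2,50,98]),mm.sum())
cv2.imwrite('pics/w1.png',im[:,:,::-1])
```

```text
t 2.1 stove tcp [111.23 -84.65 230.63] rot left deg/6 [-0.    0.01  0.  ] F stove [-0.85  0.16  0.91] q [-0.4   0.44  0.38  1.51 -0.    2.65] gap -0.23975027796588388
can top x [44.72 71.18 91.75 92.05] 1598
tail face 91.58486541702752 426
blue [[  47.39 -119.65   55.1 ]
 [  63.92  -84.81   78.63]
 [ 276.84  168.44   88.28]]
back wall x [131.42 138.47 141.12] 878
right wall y [-133.51 -130.05 -127.31] 1130
```

View pics/w1.png

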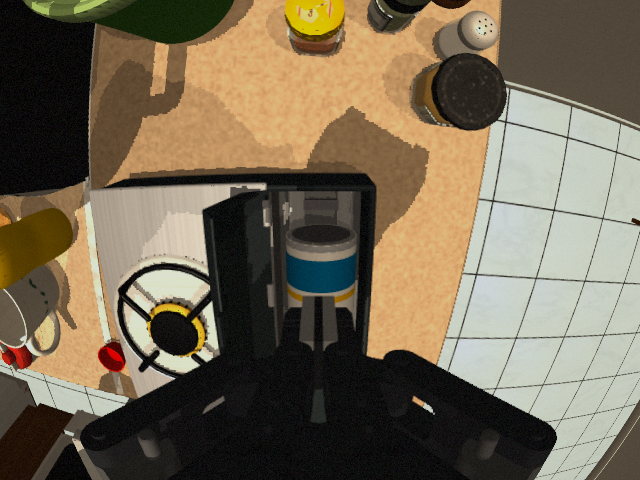

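The wrist picture shows the canister tail at (321,235), the back wall at row 180, and the lid at column 240. The gripper's knuckles stick out at (100,430) and (540,430), so I'll check how wide they are against the lid.

Run:
```python
from h import *
im,d=read_camera('wrist'); m=camera_model('wrist'); T=m['tool_from_camera']
v,u=np.mgrid[:480,:640]; a=(u-m['cx'])/m['fx']; b=(v-m['cy'])/m['fy']; r=np.hypot(a,b)+1e-9
P=np.stack([a/r*np.tan(r)*d,b/r*np.tan(r)*d,d],-1); P[(d==0)|(r>1.4)]=np.nan
Q=P@T[:3,:3].T+T[:3,3]
for lo in range(-150,10,10):
    k=(Q[...,2]>lo)&(Q[...,2]<=lo+10)&(abs(Q[...,0])<60)&(abs(Q[...,1])<130)
    if k.sum()>20: print(lo,k.sum(),np.percentile(Q[k][:,1],[1,99]),np.percentile(Q[k][:,0],[1,99]))
```

```text
-110 53 [-17.94100057  20.24327482] [20.11808373 22.0788785 ]
-100 9477 [-56.66248112  59.04114129] [ 2.41436201 21.43420459]
-90 12750 [-57.70668804  60.0768845 ] [ 1.42295234 18.75249155]
-80 9934 [-51.6277466   53.98264857] [-8.74735814 18.65645356]
-70 5909 [-44.66161792  46.87480863] [-8.56057446 18.40732864]
-60 7280 [-36.41673754  38.58524775] [-7.98821312 14.4386619 ]
-50 2853 [-29.47810902  31.70036009] [-7.77222765 14.85627483]
-40 1180 [-11.74599111  14.32020402] [-9.28302205 12.99727697]
-30 973 [-12.31238037  14.52698347] [ 7.01665961 12.36774567]
-20 892 [-12.21289898  14.48472193] [ 6.76546629 12.43603247]
-10 396 [-11.27885401  13.38691189] [ 7.24502872 12.24581604]
```

Emit:
{"name": "apply_moves", "arguments": {
  "series": [
    {"claw":0,"dp":[0.05,0.16,0.4],"rot":[0,0,0]},
    {"claw":0,"dp":[0,0,0.5],"rot":[0,0,0]},
    {"claw":0,"dp":[0,0,0.5],"rot":[0,0,0]},
    {"claw":0,"dp":[0,0,0.5],"rot":[0,0,0]},
    {"claw":0,"dp":[0,0,0.5],"rot":[0,0,0]},
    {"claw":0,"dp":[0,0,0.5],"rot":[0,0,0]},
    {"claw":0,"dp":[0,0,0.4],"rot":[0,0,0]},
    {"claw":0,"dp":[0,0,0.3],"rot":[0,0,0]},
    {"claw":0,"dp":[0,0,0.2],"rot":[0,0,0]},
    {"claw":0,"dp":[0,0,0],"rot":[0,0,0]}
  ]
}}

```text
clock: 3.03
tcp_pos: [630.0, -272.2, 77.3]
eef_rot: [-3.137, -0.143, 0.004]
contact_force: [-0.9, 0.3, -0.2]
finger_gap: -0.1
finger_force: 0.0
```

```bash
python3 -c "
from h import *
st()"
```

```text
t 3.03 stove tcp [111.15 -91.42  77.29] rot left deg/6 [-0.01  0.03 -0.  ] F stove [-0.86  0.38 -0.21] q [-0.41  0.47  0.08  1.19 -0.    2.64] gap -0.06960475509702325
```

Emit:
{"name": "apply_moves", "arguments": {
  "series": [
    {"claw":0,"dp":[0.04,0,0.25],"rot":[0,0,0]},
    {"claw":0,"dp":[0,0,0.25],"rot":[0,0,0]},
    {"claw":0,"dp":[0,0,0.25],"rot":[0,0,0]},
    {"claw":0,"dp":[0,0,0.2],"rot":[0,0,0]},
    {"claw":0,"dp":[0,0,0],"rot":[0,0,0]},
    {"claw":0,"dp":[0,0,0],"rot":[0,0,0]}
  ]
}}

```text
clock: 3.53
tcp_pos: [632.4, -271.9, 40.5]
eef_rot: [-3.138, -0.144, 0.002]
contact_force: [-0.0, -0.2, 0.0]
finger_gap: 0.4
finger_force: 0.0
```

```bash
python3 -c "
from h import *
st()"
```

```text
t 3.53 stove tcp [113.55 -91.42  40.46] rot left deg/6 [-0.01  0.01  0.  ] F stove [-0.03 -0.2   0.02] q [-0.41  0.49  0.03  1.11 -0.    2.64] gap 0.38475253791590613
```

Emit:
{"name": "apply_moves", "arguments": {
  "series": [
    {"claw":0,"dp":[-0.1,0,0],"rot":[0,0,0]},
    {"claw":0,"dp":[-0.1,0,0],"rot":[0,0,0]},
    {"claw":0,"dp":[-0.07,0,0],"rot":[0,0,0]},
    {"claw":0,"dp":[-0.06,0,0],"rot":[0,0,0]},
    {"claw":0,"dp":[-0.06,0,0],"rot":[0,0,0]},
    {"claw":0,"dp":[-0.06,0,0],"rot":[0,0,0]},
    {"claw":0,"dp":[-0.06,0,0],"rot":[0,0,0]},
    {"claw":0,"dp":[-0.06,0,0],"rot":[0,0,0]},
    {"claw":0,"dp":[-0.06,0,0],"rot":[0,0,0]},
    {"claw":0,"dp":[-0.06,0,0],"rot":[0,0,0]},
    {"claw":0,"dp":[-0.06,0,0],"rot":[0,0,0]},
    {"claw":0,"dp":[0,0,0],"rot":[0,0,0]}
  ]
}}

```text
clock: 4.53
tcp_pos: [602.4, -275.0, 41.3]
eef_rot: [-3.138, -0.144, 0.001]
contact_force: [0.2, 0.1, 0.1]
finger_gap: -0.3
finger_force: 0.0
```

```bash
python3 -c "
from h import *
st()"
```

```text
t 4.53 stove tcp [ 83.37 -91.69  41.27] rot left deg/6 [-0.    0.01 -0.  ] F stove [0.19 0.11 0.08] q [-0.43  0.44 -0.04  1.09 -0.    2.62] gap -0.26325194537187785
```

Emit:
{"name": "apply_moves", "arguments": {
  "series": [
    {"claw":0,"dp":[-0.03,0,0],"rot":[0,0,0]},
    {"claw":0,"dp":[-0.03,0,0],"rot":[0,0,0]},
    {"claw":0,"dp":[-0.03,0,0],"rot":[0,0,0]},
    {"claw":0,"dp":[-0.03,0,0],"rot":[0,0,0]}
  ]
}}

```text
clock: 4.87
tcp_pos: [598.2, -275.3, 41.2]
eef_rot: [-3.138, -0.144, 0.0]
contact_force: [1.0, 0.3, 1.2]
finger_gap: 0.2
finger_force: 0.0
```

Emit:
{"name": "apply_moves", "arguments": {
  "series": [
    {"claw":0,"dp":[-0.03,0,0],"rot":[0,0,0]},
    {"claw":0,"dp":[-0.03,0,0],"rot":[0,0,0]},
    {"claw":0,"dp":[-0.03,0,0],"rot":[0,0,0]}
  ]
}}

```text
clock: 5.12
tcp_pos: [594.5, -275.7, 41.2]
eef_rot: [-3.138, -0.144, 0.0]
contact_force: [1.6, 0.3, 0.9]
finger_gap: -0.0
finger_force: 0.0
```

Emit:
{"name": "apply_moves", "arguments": {
  "series": [
    {"claw":0,"dp":[-0.03,0,0],"rot":[0,0,0]},
    {"claw":0,"dp":[-0.03,0,0],"rot":[0,0,0]},
    {"claw":0,"dp":[-0.03,0,0],"rot":[0,0,0]}
  ]
}}

```text
clock: 5.37
tcp_pos: [590.9, -276.1, 41.3]
eef_rot: [-3.138, -0.144, 0.0]
contact_force: [1.1, 0.2, 0.9]
finger_gap: 0.3
finger_force: 0.0
```

Emit:
{"name": "apply_moves", "arguments": {
  "series": [
    {"claw":0,"dp":[-0.03,0,0],"rot":[0,0,0]},
    {"claw":0,"dp":[-0.03,0,0],"rot":[0,0,0]},
    {"claw":0,"dp":[-0.03,0,0],"rot":[0,0,0]}
  ]
}}

```text
clock: 5.62
tcp_pos: [587.3, -276.4, 41.3]
eef_rot: [-3.138, -0.144, 0.0]
contact_force: [1.8, -0.1, 0.5]
finger_gap: 0.1
finger_force: 0.0
```

Emit:
{"name": "apply_moves", "arguments": {
  "series": [
    {"claw":0,"dp":[-0.03,0,0],"rot":[0,0,0]},
    {"claw":0,"dp":[-0.03,0,0],"rot":[0,0,0]},
    {"claw":0,"dp":[-0.03,0,0],"rot":[0,0,0]}
  ]
}}

```text
clock: 5.87
tcp_pos: [583.8, -276.7, 41.3]
eef_rot: [-3.138, -0.144, 0.0]
contact_force: [0.9, 0.7, 0.5]
finger_gap: -0.2
finger_force: 0.0
```

Emit:
{"name": "apply_moves", "arguments": {
  "series": [
    {"claw":0,"dp":[-0.03,0,0],"rot":[0,0,0]},
    {"claw":0,"dp":[-0.03,0,0],"rot":[0,0,0]},
    {"claw":0,"dp":[-0.03,0,0],"rot":[0,0,0]}
  ]
}}

```text
clock: 6.12
tcp_pos: [580.2, -277.1, 41.3]
eef_rot: [-3.138, -0.144, 0.0]
contact_force: [0.5, 0.0, -0.4]
finger_gap: 0.3
finger_force: 0.0
```

Emit:
{"name": "apply_moves", "arguments": {
  "series": [
    {"claw":0,"dp":[-0.03,0,0],"rot":[0,0,0]},
    {"claw":0,"dp":[-0.03,0,0],"rot":[0,0,0]},
    {"claw":0,"dp":[-0.03,0,0],"rot":[0,0,0]}
  ]
}}

```text
clock: 6.37
tcp_pos: [576.6, -277.3, 41.3]
eef_rot: [-3.138, -0.144, 0.0]
contact_force: [0.7, -0.1, -0.6]
finger_gap: -0.3
finger_force: 0.0
```

```bash
cat >> h.py <<'E'
def tail():
    o=get_obs(); im,d=read_camera('wrist'); m=camera_model('wrist'); T=m['tool_from_camera']
    v,u=np.mgrid[:480,:640]; a=(u-m['cx'])/m['fx']; b=(v-m['cy'])/m['fy']; r=np.hypot(a,b)+1e-9
    P=np.stack([a/r*np.tan(r)*d,b/r*np.tan(r)*d,d],-1); P[(d==0)|(r>1.4)]=np.nan
    p=S((P@T[:3,:3].T+T[:3,3])@Ro.from_rotvec(o['eef_rot']).as_matrix().T+o['tcp_pos'])
    x,y,z=p[...,0],p[...,1],p[...,2]; hs=cv2.cvtColor(im,cv2.COLOR_RGB2HSV)
    k=(hs[...,0]>90)&(hs[...,0]<115)&(hs[...,1]>120)&(z>40)&(z<95)&(x>-50)&(x<120)&(y<-50)&(y>-120)
    print('blue x',np.percentile(x[k],[2,50,98]) if k.any() else 0,k.sum())
    k=(z>30)&(z<70)&(y<-52)&(y>-75)&(x>0)&(x<110); print('tail face side',np.percentile(x[k],[5,50,95]),k.sum())
    return im,p
E
python3 - <<'E'
from h import *
st(); im,p=tail(); cv2.imwrite('pics/w2.png',im[:,:,::-1])
im,d,W=cloud('top'); P=S(W.reshape(-1,3)).reshape(W.shape); x,y,z=P[...,0],P[...,1],P[...,2]
hs=cv2.cvtColor(im,cv2.COLOR_RGB2HSV); k=(hs[...,0]>90)&(hs[...,0]<115)&(hs[...,1]>120)&(z>40)&(z<95)&(x>-50)&(x<120)&(y<-50)&(y>-120)
print('top blue',k.sum(),np.percentile(x[k],[2,50,98]) if k.any() else '')
f=np.load('top0.npz'); W=f['W'];im=f['im'];P=S(W.reshape(-1,3)).reshape(W.shape); x,y,z=P[...,0],P[...,1],P[...,2]
hs=cv2.cvtColor(im,cv2.COLOR_RGB2HSV); k=(hs[...,0]>90)&(hs[...,0]<115)&(hs[...,1]>120)&(z>40)&(z<95)&(x>-50)&(x<120)&(y<-50)&(y>-120)
print('before blue',k.sum(),np.percentile(x[k],[2,50,98]))
E
```

```text
t 6.37 stove tcp [ 57.45 -91.68  41.27] rot left deg/6 [-0.  0.  0.] F stove [ 0.68 -0.15 -0.57] q [-0.45  0.4  -0.11  1.07 -0.    2.6 ] gap -0.30682762076184644
blue x [51.39 70.11 71.6 ] 25
tail face side [ 45.83  47.17 101.69] 1802
top blue 215 [ 3.4  14.55 25.85]
before blue 220 [48.26 59.28 70.56]
```

View pics/w2.png

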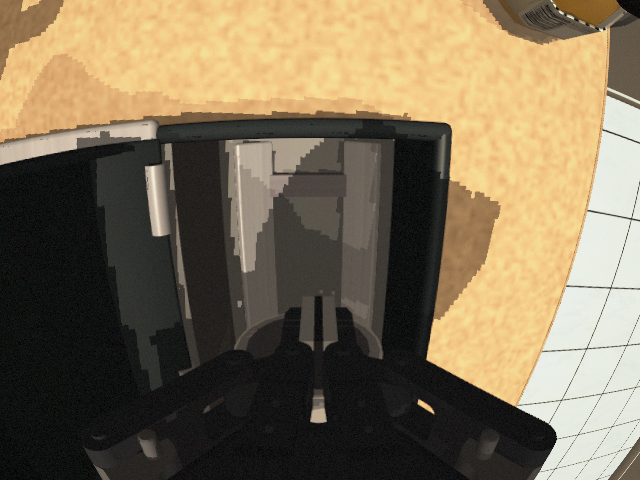

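The canister tail is right behind the fingers at (310,340), at about stove x 47, so the canister is following the push. I'll carry on.

Emit:
{"name": "apply_moves", "arguments": {
  "series": [
    {"claw":0,"dp":[-0.03,0,0],"rot":[0,0,0]},
    {"claw":0,"dp":[-0.03,0,0],"rot":[0,0,0]},
    {"claw":0,"dp":[-0.03,0,0],"rot":[0,0,0]}
  ]
}}

```text
clock: 6.72
tcp_pos: [573.1, -277.7, 41.3]
eef_rot: [3.138, 0.144, 0.0]
contact_force: [1.5, -0.6, 0.0]
finger_gap: -0.4
finger_force: 0.0
```

Emit:
{"name": "apply_moves", "arguments": {
  "series": [
    {"claw":0,"dp":[-0.03,0,0],"rot":[0,0,0]},
    {"claw":0,"dp":[-0.03,0,0],"rot":[0,0,0]}
  ]
}}

```text
clock: 6.88
tcp_pos: [570.6, -277.9, 41.3]
eef_rot: [-3.138, -0.144, -0.0]
contact_force: [1.3, 0.4, -0.2]
finger_gap: -0.4
finger_force: 0.0
```

Emit:
{"name": "apply_moves", "arguments": {
  "series": [
    {"claw":0,"dp":[-0.03,0,0],"rot":[0,0,0]},
    {"claw":0,"dp":[-0.03,0,0],"rot":[0,0,0]},
    {"claw":0,"dp":[-0.03,0,0],"rot":[0,0,0]}
  ]
}}

```text
clock: 7.13
tcp_pos: [567.2, -278.2, 41.3]
eef_rot: [-3.138, -0.144, -0.001]
contact_force: [1.6, 1.1, -0.1]
finger_gap: -0.2
finger_force: 0.0
```

Emit:
{"name": "apply_moves", "arguments": {
  "series": [
    {"claw":0,"dp":[-0.03,0,0],"rot":[0,0,0]},
    {"claw":0,"dp":[-0.03,0,0],"rot":[0,0,0]}
  ]
}}

```text
clock: 7.3
tcp_pos: [566.2, -278.5, 41.9]
eef_rot: [3.138, 0.145, 0.005]
contact_force: [7.8, 1.3, 0.8]
finger_gap: 0.6
finger_force: 0.0
```

Emit:
{"name": "apply_moves", "arguments": {
  "series": [
    {"claw":0,"dp":[-0.03,0,0],"rot":[0,0,0]}
  ]
}}

```text
clock: 7.38
tcp_pos: [565.8, -278.7, 42.2]
eef_rot: [3.138, 0.145, 0.007]
contact_force: [10.3, 0.9, 0.3]
finger_gap: 0.0
finger_force: 0.0
```

Emit:
{"name": "apply_moves", "arguments": {
  "series": [
    {"claw":0,"dp":[-0.03,0,0],"rot":[0,0,0]}
  ]
}}

```text
clock: 7.47
tcp_pos: [565.0, -278.8, 42.4]
eef_rot: [3.138, 0.145, 0.009]
contact_force: [9.7, 0.9, 0.4]
finger_gap: -0.0
finger_force: 0.0
```

Emit:
{"name": "apply_moves", "arguments": {
  "series": [
    {"claw":0,"dp":[-0.03,0,0],"rot":[0,0,0]}
  ]
}}

```text
clock: 7.55
tcp_pos: [563.9, -279.0, 42.5]
eef_rot: [3.138, 0.145, 0.009]
contact_force: [9.8, 1.3, 0.8]
finger_gap: -0.5
finger_force: 0.0
```

Emit:
{"name": "apply_moves", "arguments": {
  "series": [
    {"claw":0,"dp":[-0.03,0,0],"rot":[0,0,0]}
  ]
}}

```text
clock: 7.63
tcp_pos: [562.8, -279.0, 42.5]
eef_rot: [3.138, 0.145, 0.009]
contact_force: [10.7, 0.5, 0.5]
finger_gap: -0.2
finger_force: 0.0
```

Emit:
{"name": "apply_moves", "arguments": {
  "series": [
    {"claw":0,"dp":[-0.03,0,0],"rot":[0,0,0]}
  ]
}}

```text
clock: 7.72
tcp_pos: [561.8, -279.2, 42.6]
eef_rot: [3.138, 0.145, 0.01]
contact_force: [9.4, 1.9, -0.0]
finger_gap: 0.2
finger_force: 0.0
```

Emit:
{"name": "apply_moves", "arguments": {
  "series": [
    {"claw":0,"dp":[-0.03,0,0],"rot":[0,0,0]}
  ]
}}

```text
clock: 7.8
tcp_pos: [560.7, -279.3, 42.6]
eef_rot: [3.137, 0.145, 0.01]
contact_force: [7.9, 1.7, 0.0]
finger_gap: -0.1
finger_force: 0.0
```

Emit:
{"name": "apply_moves", "arguments": {
  "series": [
    {"claw":0,"dp":[-0.025,0,0],"rot":[0,0,0]}
  ]
}}

```text
clock: 7.88
tcp_pos: [558.4, -279.4, 42.2]
eef_rot: [3.137, 0.145, 0.006]
contact_force: [5.4, 0.4, 0.2]
finger_gap: 0.2
finger_force: 0.0
```

Emit:
{"name": "apply_moves", "arguments": {
  "series": [
    {"claw":0,"dp":[-0.025,0,0],"rot":[0,0,0]}
  ]
}}

```text
clock: 7.97
tcp_pos: [556.5, -279.4, 41.9]
eef_rot: [3.138, 0.145, 0.003]
contact_force: [0.3, -0.2, 0.2]
finger_gap: -0.2
finger_force: 0.0
```

Emit:
{"name": "apply_moves", "arguments": {
  "series": [
    {"claw":0,"dp":[-0.025,0,0],"rot":[0,0,0]}
  ]
}}

```text
clock: 8.05
tcp_pos: [554.6, -279.4, 41.4]
eef_rot: [3.138, 0.144, 0.0]
contact_force: [4.0, 0.4, 1.5]
finger_gap: 0.3
finger_force: 0.0
```

Emit:
{"name": "apply_moves", "arguments": {
  "series": [
    {"claw":0,"dp":[-0.02,0,0],"rot":[0,0,0]}
  ]
}}

```text
clock: 8.13
tcp_pos: [554.2, -279.5, 41.5]
eef_rot: [3.138, 0.144, 0.002]
contact_force: [4.4, 0.9, 0.2]
finger_gap: 0.0
finger_force: 0.0
```

Emit:
{"name": "apply_moves", "arguments": {
  "series": [
    {"claw":0,"dp":[-0.01,0,0],"rot":[0,0,0]}
  ]
}}

```text
clock: 8.22
tcp_pos: [553.9, -279.5, 41.5]
eef_rot: [3.138, 0.144, 0.002]
contact_force: [6.3, 1.7, -0.6]
finger_gap: -0.2
finger_force: 0.0
```

Emit:
{"name": "apply_moves", "arguments": {
  "series": [
    {"claw":0,"dp":[-0.025,0,0],"rot":[0,0,0]}
  ]
}}

```text
clock: 8.3
tcp_pos: [553.0, -279.6, 41.5]
eef_rot: [3.138, 0.144, 0.002]
contact_force: [5.1, 1.5, 0.9]
finger_gap: 0.1
finger_force: 0.0
```

Emit:
{"name": "apply_moves", "arguments": {
  "series": [
    {"claw":0,"dp":[-0.02,0,0],"rot":[0,0,0]}
  ]
}}

```text
clock: 8.38
tcp_pos: [552.0, -279.7, 41.5]
eef_rot: [3.138, 0.144, 0.002]
contact_force: [5.1, -0.5, 1.2]
finger_gap: 0.3
finger_force: 0.0
```

Emit:
{"name": "apply_moves", "arguments": {
  "series": [
    {"claw":0,"dp":[-0.02,0,0],"rot":[0,0,0]}
  ]
}}

```text
clock: 8.47
tcp_pos: [551.8, -279.8, 41.7]
eef_rot: [3.138, 0.144, 0.003]
contact_force: [8.6, -0.0, 0.9]
finger_gap: -0.2
finger_force: 0.0
```

Emit:
{"name": "apply_moves", "arguments": {
  "series": [
    {"claw":0,"dp":[-0.02,0,0],"rot":[0,0,0]}
  ]
}}

```text
clock: 8.55
tcp_pos: [551.8, -279.9, 41.9]
eef_rot: [3.138, 0.145, 0.006]
contact_force: [11.4, 1.8, -0.3]
finger_gap: 0.1
finger_force: 0.0
```

The force rose to 10 N and dropped off, then the finger met a 5 N spring for 2.6 mm and a rigid stop. That matches a click. I'll back off and lift.

Emit:
{"name": "apply_moves", "arguments": {
  "series": [
    {"claw":0,"dp":[0.1,0,0],"rot":[0,0,0]},
    {"claw":0,"dp":[0.2,0,0],"rot":[0,0,0]},
    {"claw":0,"dp":[0.2,0,0],"rot":[0,0,0]},
    {"claw":0,"dp":[0,0,-0.5],"rot":[0,0,0]},
    {"claw":0,"dp":[0,0,-0.6],"rot":[0,0,0]},
    {"claw":0,"dp":[0,0,-0.6],"rot":[0,0,0]},
    {"claw":0,"dp":[0,0,-0.6],"rot":[0,0,0]},
    {"claw":0,"dp":[0,0,-0.6],"rot":[0,0,0]},
    {"claw":0,"dp":[0,0,-0.6],"rot":[0,0,0]},
    {"claw":0,"dp":[0,0,-0.6],"rot":[0,0,0]},
    {"claw":0,"dp":[0,0,0],"rot":[0,0,0]}
  ]
}}

```text
clock: 9.47
tcp_pos: [571.4, -278.7, 210.3]
eef_rot: [3.135, 0.144, 0.008]
contact_force: [-0.2, -0.4, 0.6]
finger_gap: 0.3
finger_force: 0.0
```

Run:
```python
from h import *
st()
im,d,W=cloud('top'); P=S(W.reshape(-1,3)).reshape(W.shape); x,y,z=P[...,0],P[...,1],P[...,2]
hs=cv2.cvtColor(im,cv2.COLOR_RGB2HSV); k=(hs[...,0]>90)&(hs[...,0]<115)&(hs[...,1]>120)&(z>40)&(z<95)&(x>-60)&(x<120)&(y<-50)&(y>-120)
print('top blue',k.sum(),np.percentile(x[k],[2,50,98]) if k.any() else '')
im,p=tail(); 
f=cloud('side'); P=S(f[2].reshape(-1,3)); l=(P[:,2]>120)&(P[:,2]<175)&(P[:,1]<40)&(P[:,1]>-60)&(abs(P[:,0]-41)<95); q=P[l]; print('lid',l.sum(),np.percentile(q,[2,50,98],axis=0)); e=q[q[:,2]>np.percentile(q[:,2],90)]; print(e.mean(0))
```

```text
t 9.47 stove tcp [ 52.2  -92.52 210.29] rot left deg/6 [ 0.03 -0.05  0.  ] F stove [-0.23 -0.38  0.57] q [-0.45  0.34  0.18  1.41 -0.    2.6 ] gap 0.3419197595093113
top blue 218 [-18.49  -7.54   3.6 ]
blue x [-17.94  -0.39   9.2 ] 1573
tail face side [ 5.22 24.47 96.26] 734
lid 1282 [[-48.33 -18.44 121.24]
 [ 39.84  -9.05 143.95]
 [132.23  -2.21 165.26]]
[ 38.52 -15.68 162.06]
```

Emit:
{"name": "apply_moves", "arguments": {
  "series": [
    {"claw":0,"dp":[-0.1,-0.51,0],"rot":[0,0,0]},
    {"claw":0,"dp":[-0.1,-0.51,0],"rot":[0,0,0]},
    {"claw":0,"dp":[0,-0.51,0],"rot":[0,0,0]},
    {"claw":0,"dp":[0,-0.51,0],"rot":[0,0,0]},
    {"claw":0,"dp":[0,-0.51,0],"rot":[0,0,0]},
    {"claw":0,"dp":[0,-0.51,0],"rot":[0,0,0]},
    {"claw":0,"dp":[0,0,0],"rot":[0,0,0]},
    {"claw":0,"dp":[0,0,0.5],"rot":[0,0,0]},
    {"claw":0,"dp":[0,0,0.5],"rot":[0,0,0]},
    {"claw":0,"dp":[0,0,0.5],"rot":[0,0,0]},
    {"claw":0,"dp":[0,0,0.45],"rot":[0,0,0]},
    {"claw":0,"dp":[0,0,0],"rot":[0,0,0]}
  ]
}}

```text
clock: 10.62
tcp_pos: [547.9, -156.5, 122.0]
eef_rot: [-3.136, -0.144, 0.013]
contact_force: [-0.6, -0.3, -0.3]
finger_gap: 0.1
finger_force: 0.0
```

```bash
python3 -c "
from h import *
st()"
```

```text
t 10.62 stove tcp [ 39.95  31.32 121.97] rot left deg/6 [-0.03  0.08 -0.  ] F stove [-0.58 -0.23 -0.33] q [-0.28  0.24 -0.14  1.2  -0.    2.77] gap 0.11415556118068164
```

Emit:
{"name": "apply_moves", "arguments": {
  "series": [
    {"claw":0,"dp":[0,0.2,-0.25],"rot":[0,0,0]},
    {"claw":0,"dp":[0,0.2,0],"rot":[0,0,0]},
    {"claw":0,"dp":[0,0.2,0],"rot":[0,0,0]},
    {"claw":0,"dp":[0,0.2,0],"rot":[0,0,0]},
    {"claw":0,"dp":[0,0.2,0],"rot":[0,0,0]},
    {"claw":0,"dp":[0,0.2,0],"rot":[0,0,0]},
    {"claw":0,"dp":[0,0.2,0],"rot":[0,0,0]},
    {"claw":0,"dp":[0,0.2,0],"rot":[0,0,0]},
    {"claw":0,"dp":[0,0.16,0],"rot":[0,0,0]}
  ]
}}

```text
clock: 11.37
tcp_pos: [560.1, -229.5, 142.6]
eef_rot: [3.134, 0.143, 0.015]
contact_force: [1.8, -0.4, 9.7]
finger_gap: -0.3
finger_force: 4.2
```

```bash
python3 -c "
from h import *
st()"
```

```text
t 11.37 stove tcp [ 45.42 -42.5  142.65] rot left deg/6 [ 0.05 -0.09 -0.  ] F stove [ 1.78 -0.52  9.73] q [-0.39  0.28 -0.04  1.24 -0.    2.66] gap -0.2750844539754226
```

Run:
```python
from h import *
im,d,W=cloud('side'); cv2.imwrite('pics/s3.png',cv2.resize(im[100:280,300:500,::-1],None,fx=3.5,fy=3.3,interpolation=cv2.INTER_CUBIC))
P=S(W.reshape(-1,3)); l=(P[:,2]>95)&(P[:,2]<180)&(P[:,1]<60)&(P[:,1]>-140)
for x0 in (-30,100,120):
  q=P[l&(abs(P[:,0]-x0)<8)]; print(x0,len(q)); print(q[np.argsort(q[:,2])][::max(1,len(q)//12)])
```

```text
-30 215
[[-28.33859339 -30.31537075  95.22758589]
 [-27.15471594  20.0333083   99.5129341 ]
 [-29.61068967 -33.32921658 102.40176941]
 [-24.71826736 -31.46598091 105.31107886]
 [-26.28860888 -32.85948519 113.31959655]
 [-26.98897531 -38.96121412 118.75248101]
 [-33.90091868 -39.46824824 125.28038704]
 [-29.94689756 -43.8238742  130.76335407]
 [-36.96621178 -43.48819713 137.64388063]
 [-30.68579339 -47.10192727 143.07569863]
 [-32.146165   -61.6731595  147.36731057]
 [-28.95278036 -62.99611684 151.71075122]
 [-27.55807879 -68.22883404 154.53286956]]
100 178
[[ 97.4447547  -30.96194593  95.16001755]
 [103.97725115 -34.167847   101.07034206]
 [ 96.78683351 -27.73982704 108.40931243]
 [106.51295389 -32.83230234 112.78408451]
 [ 94.62165339 -37.10668178 118.42067361]
 [ 99.26524307 -43.06793953 123.27881086]
 [102.23339306 -43.59673509 128.19893883]
 [105.9567028  -46.4345544  134.71361676]
 [ 92.53110212 -45.56204286 140.11295223]
 [ 95.45527922 -45.97993455 145.02819966]
 [ 99.84233538 -68.82969249 147.8869574 ]
 [ 99.96503723 -60.07547916 151.81137552]
 [103.52588583 -71.45937161 154.5350954 ]]
120 174
[[118.42101128 -29.00089385  95.34574308]
 [127.29116826 -30.95639713 101.50264824]
 [117.96895952 -35.35469307 106.70491681]
 [127.66701803 -31.65991854 112.60396082]
 [126.60412508 -36.36591872 119.07417393]
 [122.41066523 -39.82229774 123.81228772]
 [127.45810398 -38.52559875 129.26535365]
 [127.41538206 -46.39823399 134.05865713]
 [126.75387968 -52.35920264 139.8721901 ]
 [117.15902225 -47.21220303 146.56696327]
 [113.92456387 -53.63804253 149.73665057]
 [117.75612198 -65.57712212 152.15351599]
 [125.74748089 -73.47483782 155.82457386]]
```

View pics/s3.png

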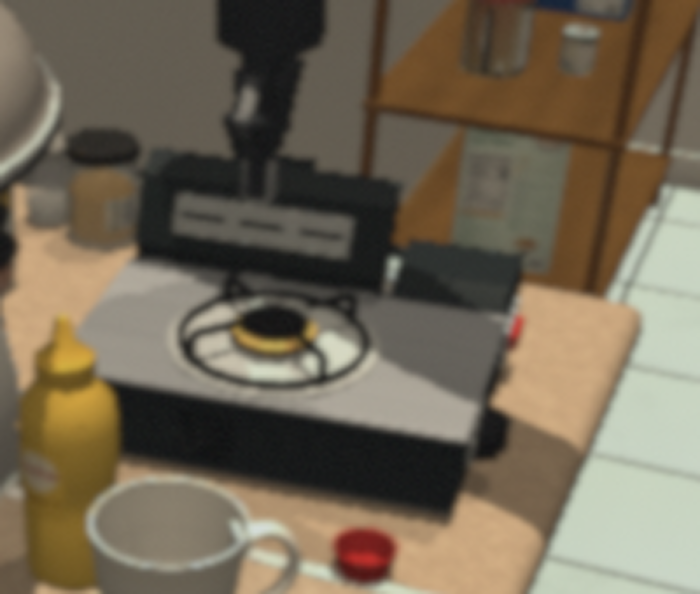

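The side view shows the finger in front of the lid, which is now at about 73° and still on the burner side, with its bend at z 148. I'll lower the tip and carry on along the arc.

Emit:
{"name": "apply_moves", "arguments": {
  "series": [
    {"claw":0,"dp":[0,-0.15,0],"rot":[0,0,0]},
    {"claw":0,"dp":[0,0,0.25],"rot":[0,0,0]},
    {"claw":0,"dp":[0,0,0.2],"rot":[0,0,0]},
    {"claw":0,"dp":[0,0,0],"rot":[0,0,0]},
    {"claw":0,"dp":[0,0.15,0],"rot":[0,0,0]},
    {"claw":0,"dp":[0,0.15,0],"rot":[0,0,0]},
    {"claw":0,"dp":[0,0.12,0.05],"rot":[0,0,0]},
    {"claw":0,"dp":[0,0.12,0.05],"rot":[0,0,0]},
    {"claw":0,"dp":[0,0,0],"rot":[0,0,0]}
  ]
}}

```text
clock: 12.17
tcp_pos: [558.7, -243.8, 114.8]
eef_rot: [3.138, 0.142, -0.0]
contact_force: [0.2, -0.9, 0.2]
finger_gap: -0.1
finger_force: 0.0
```

```bash
cat >> h.py <<'E'
def lid():
    im,d,W=cloud('side'); P=S(W.reshape(-1,3))
    for x0 in (-25,110):
        q=P[(abs(P[:,0]-x0)<15)&(P[:,1]<-44)&(P[:,1]>-140)&(P[:,2]>84)&(P[:,2]<180)]
        print('lid',x0,len(q),np.percentile(q[:,1:],[3,50,97],axis=0).tolist())
        if len(q)>20: v=cv2.fitLine(q[:,1:].astype(np.float32),cv2.DIST_HUBER,0,.01,.01).ravel(); print('  slope deg',np.degrees(np.arctan2(v[1],-v[0])))
E
python3 -c "
from h import *
st();lid()"
```

```text
t 12.17 stove tcp [ 42.68 -56.61 114.83] rot left deg/6 [ 0.01  0.   -0.01] F stove [ 0.07 -0.94  0.24] q [-0.41  0.31 -0.07  1.19 -0.    2.64] gap -0.051610094480753564
lid -25 275 [[-105.51420229624387, 95.9937481517088], [-67.78526101485258, 117.87898207136375], [-44.78112351754891, 132.0249743359624]]
  slope deg -144.0177
lid 110 244 [[-103.14894745735039, 97.91715295043709], [-68.34228009684331, 117.41404086319915], [-45.19691450416231, 131.69241649190124]]
  slope deg -145.1478
```

Emit:
{"name": "apply_moves", "arguments": {
  "series": [
    {"claw":0,"dp":[0,0.15,0.03],"rot":[0,0,0]},
    {"claw":0,"dp":[0,0.15,0.05],"rot":[0,0,0]},
    {"claw":0,"dp":[0,0.15,0.05],"rot":[0,0,0]},
    {"claw":0,"dp":[0,0.15,0.05],"rot":[0,0,0]},
    {"claw":0,"dp":[0,0.1,0.08],"rot":[0,0,0]},
    {"claw":0,"dp":[0,0.1,0.08],"rot":[0,0,0]},
    {"claw":0,"dp":[0,0,0.08],"rot":[0,0,0]},
    {"claw":0,"dp":[0,0,0],"rot":[0,0,0]}
  ]
}}

```text
clock: 12.88
tcp_pos: [561.2, -274.5, 97.5]
eef_rot: [-3.138, -0.143, 0.002]
contact_force: [-0.0, -0.2, -1.1]
finger_gap: -0.1
finger_force: 0.0
```

```bash
python3 -c "
from h import *
st();lid()"
```

```text
t 12.88 stove tcp [ 42.37 -87.48  97.49] rot left deg/6 [-0.    0.01 -0.  ] F stove [-0.04 -0.23 -1.07] q [-0.45  0.34 -0.06  1.17 -0.    2.6 ] gap -0.06342921256749692
lid -25 179 [[-106.31662888004266, 85.47337446971136], [-72.94767434954434, 93.57882940118965], [-47.82338780618403, 96.88611846540819]]
  slope deg -173.56187
lid 110 163 [[-105.25885470775387, 86.50729945194955], [-69.92474253514894, 93.5276656902028], [-46.10384194941684, 97.07197872238352]]
  slope deg -173.24825
```

Emit:
{"name": "apply_moves", "arguments": {
  "series": [
    {"claw":0,"dp":[0,0.15,0],"rot":[0,0,0]},
    {"claw":0,"dp":[0,0,0.04],"rot":[0,0,0]},
    {"claw":0,"dp":[0,0,0.04],"rot":[0,0,0]},
    {"claw":0,"dp":[0,0,0.03],"rot":[0,0,0]},
    {"claw":0,"dp":[0,0,0],"rot":[0,0,0]}
  ]
}}

```text
clock: 13.35
tcp_pos: [562.0, -280.2, 93.8]
eef_rot: [-3.138, -0.144, 0.0]
contact_force: [-0.1, 1.2, 0.2]
finger_gap: 0.3
finger_force: 0.0
```

Emit:
{"name": "apply_moves", "arguments": {
  "series": [
    {"claw":0,"dp":[0,0,0.03],"rot":[0,0,0]},
    {"claw":0,"dp":[0,0,0],"rot":[0,0,0]}
  ]
}}

```text
clock: 13.52
tcp_pos: [562.2, -280.2, 93.1]
eef_rot: [3.138, 0.144, 0.0]
contact_force: [0.6, 0.1, 0.6]
finger_gap: -0.1
finger_force: 0.7
```

Emit:
{"name": "apply_moves", "arguments": {
  "series": [
    {"claw":0,"dp":[0,0,0.03],"rot":[0,0,0]},
    {"claw":0,"dp":[0,0,0],"rot":[0,0,0]}
  ]
}}

```text
clock: 13.68
tcp_pos: [562.2, -280.2, 93.0]
eef_rot: [3.138, 0.144, 0.002]
contact_force: [-2.0, 0.5, 7.7]
finger_gap: 0.3
finger_force: 4.0
```

Emit:
{"name": "apply_moves", "arguments": {
  "series": [
    {"claw":0,"dp":[0,0,0.03],"rot":[0,0,0]},
    {"claw":0,"dp":[0,0,0],"rot":[0,0,0]}
  ]
}}

```text
clock: 13.85
tcp_pos: [562.3, -280.2, 92.9]
eef_rot: [3.137, 0.144, 0.003]
contact_force: [-5.6, 1.9, 13.8]
finger_gap: 0.1
finger_force: 7.0
```

The lid is rigidly down at z 93, its stated shut height. I'll lift away and check.

Emit:
{"name": "apply_moves", "arguments": {
  "series": [
    {"claw":0,"dp":[0,0,-0.3],"rot":[0,0,0]},
    {"claw":0,"dp":[0,0,-0.6],"rot":[0,0,0]},
    {"claw":0,"dp":[0,0,-0.6],"rot":[0,0,0]},
    {"claw":0,"dp":[0,0,-0.6],"rot":[0,0,0]},
    {"claw":0,"dp":[0,0,-0.6],"rot":[0,0,0]},
    {"claw":0,"dp":[0,0,0],"rot":[0,0,0]},
    {"claw":0,"dp":[0,0,0],"rot":[0,0,0]}
  ]
}}

```text
clock: 14.43
tcp_pos: [563.0, -280.6, 200.3]
eef_rot: [3.137, 0.144, 0.005]
contact_force: [-0.3, -0.1, -0.6]
finger_gap: -0.1
finger_force: 0.0
```

Run:
```python
from h import *
st()
im,d,W=cloud('top'); P=S(W.reshape(-1,3)); 
for n,(im_,PP) in {'top':(im,P)}.items():
    for x0 in (-30,110):
        q=PP[(abs(PP[:,0]-x0)<20)&(PP[:,1]<-55)&(PP[:,1]>-110)&(PP[:,2]>60)&(PP[:,2]<130)]
        c=np.polyfit(-q[:,1],q[:,2],1); print(n,x0,len(q),'tilt rad',c[0],'z',q[:,2].mean())
im,d,W=cloud('side'); P=S(W.reshape(-1,3)); q=P[(abs(P[:,0]-41)<80)&(P[:,1]<-55)&(P[:,1]>-108)&(P[:,2]>80)&(P[:,2]<120)]; c=np.polyfit(-q[:,1],q[:,2],1); print('side',len(q),c[0],q[:,2].mean())
cv2.imwrite('pics/s4.png',im[:,:,::-1])
```

```text
t 14.43 stove tcp [ 43.62 -93.71 200.35] rot left deg/6 [ 0.02 -0.03  0.  ] F stove [-0.26 -0.1  -0.61] q [-0.46  0.32  0.14  1.39  0.    2.59] gap -0.08263558991270611
top -30 347 tilt rad -0.008665716085085538 z 93.01611524743815
top 110 338 tilt rad 0.02466415310832164 z 92.65525740190564
side 615 0.025735875948222135 90.87588931006655
```

View pics/s4.png

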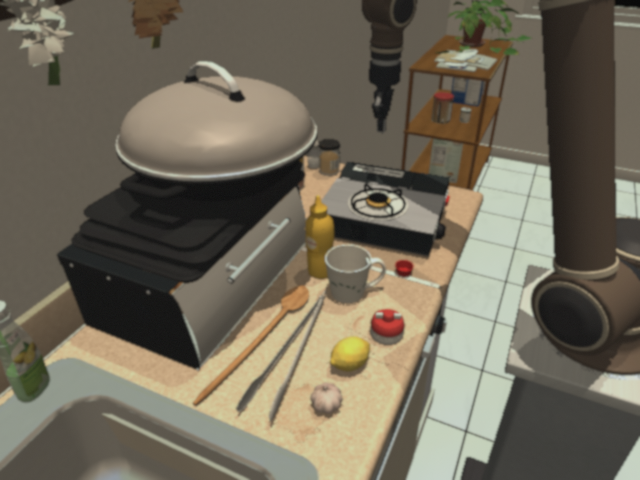

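The lid is flat, level with the hood at about z 93 near pixel (400,180), and the gripper is clear above it. The bystanders stand where they were at the start.

```bash
python3 -c "
from rig import sign_off
print(sign_off())"
```

```text
the job is handed in; nothing more can be done
None
```

I pushed the canister home until the catch clicked (force rose to about 10 N, then dropped), shut the lid flat at z 93 mm, left the bystanders where they stood, and handed the job in at about 14.5 s; no verdict was returned.

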